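# Take the crucible tray off the hotplate with the lifter

## Robot

A 6-joint arm with a two-finger parallel gripper is mounted at the origin on the work surface. World frame = base frame: x ahead of the robot, y to its left, z up, the work surface at z = 0. Lengths are in m, angles in rad, forces in N, time in s.
With the tool pointing down it reaches from about 0.3 to 0.775 m from the base axis. Payload 14.6 kg.
Tool frame: the origin (TCP) lies on the centre line of the jaws, within the pads' length; the fingertips stand 19 mm ahead of it and the grasp point (between the pads) is the TCP; z points along the fingers, y is the line along which they close (so a half turn about z gives the same grasp; the last joint's range is limited). The gripper opens to 94 mm and grips with 3 to 60 N. Pads are 16 mm wide; open, the fingers measure 119 mm over their backs; the gripper's body (75 mm by 177 mm) begins 78 mm behind the grasp point.
Start: joints at [-1.228, 0.3, 1.521, -0, 1.321, -0.067], TCP at [0.219, -0.504, 0.224] pointing down, gripper open.
Joint ranges: [-3.03, 3.03], [-0.79, 2.21], [0.23, 2.52], [-1.04, 4.18], [0, 3.07], [-2.55, 2.55]. Speed limits (rad/s): [2.22, 2.22, 2.57, 3.14, 3.14, 3.14].

## Interface

Orientations are given as [roll, pitch, yaw] about the fixed x, y, z axes, in that order (R = Rz(yaw) Ry(pitch) Rx(roll)).
In Python, from station import get_obs, camera, workorder gives the robot as it stands.
- The arm moves only by the tool play_rows, never from a script. Its argument "motion" is a list that holds one entry, the list of rows, each a list of 7 numbers: the shift along the tool's x, y, z as a fraction of full scale, then the turn, a rotation vector about the tool's x, y, z as a fraction of full scale, then the opening, from -1 (shut) to 1 (fully open). In form: [[[x, y, z, ax, ay, az, grip], ...]]. A call has 1 to 10 rows; each row is the pose to reach, as a shift and turn from the pose commanded when the call began, along the tool's axes at that moment, turning the shorter way round; what a row does not reach only later rows make up. Full scale, the value 1, is 0.25 m for a shift and 2 pi rad for a turn. A row lasts 1/10 s, in which the tool goes at most 50 mm and 8.59 degrees, less where a joint would pass 70% of its speed; a pose out of reach is approached as far as the arm can. A call with a number of a shift or a turn outside -1 to 1 is refused whole. A call with a gripper value outside its range is refused whole. The fingers move at their own pace and stop on an object; "grip_force" is the grip in N (left out, the last holds). Time passes only in rows, so rows that repeat a pose let the fingers close. It gives the time, the measured TCP pose, the force, the opening and the grip force at its end, in the units of the state.
- get_obs(): the state, without advancing time (a new reading comes with each control period).
- camera(name): name is "side" or "top" or "wrist"; returns a dict with "frame" (384x512x3 uint8, red, green, blue), "z_map" (384x512 float32, m along the optical axis (not along the pixel's ray), 0 where there is no reading), "camera_matrix" (3x3 intrinsics, pixels), "D" ([k1, k2, p1, p2, k3] as OpenCV has them; the pictures are not rectified), "T" (4x4, takes a point from camera to world coordinates); the wrist camera has in their place "T_tool_cam" (4x4, takes a point from camera to tool coordinates, whose origin is the TCP and whose axes are the flange's). Camera axes: x right, y up, looking along -z (the intrinsics and any distortion apply to the point x, -y, -z); pixel columns grow to the right and rows downward; lengths in m; the calibration is good to about 2 mm. A picture is of the moment at which its call begins: read the wrist's pose just before it.
- workorder.hand_in(): hands the job in; it is judged then, once.
The state is a dict: "time_s": time; "qpos": joint angles; "joint_vel": joint speeds; "tau": joint torques, N m; "ee_pos": TCP position; "eef_rot": TCP orientation; "force": force on the tool from outside, world axes, zero at the start; "moment": the same for the moment, N m; "grip_width": finger opening in m; "grip_force": force on a finger pad.
Only numpy, scipy, OpenCV 4.12 (cv2) and the standard library are available. Lean on these libraries where they do the work, as an engineer would, in place of code of your own. Each camera call takes 0.05 s, during which the arm holds its last target. There are 200 camera calls.

## Task

The porcelain tray on the hotplate is too hot to touch: slide the lifter's blade under it between its two runners, carry it level with the crucible still standing on it, and set it down gently in the middle of the lab jack's platform. Then draw the lifter out and lay it back flat in its shallow rest tray. Do not touch the porcelain tray or the crucible with the gripper, and leave everything else on the bench where it is.

Things in the scene. Friction and masses are not known exactly. Their poses are not given: they have to be found in the camera images.
- lifter: Flat lifter (spatula). Origin: centre of the blade's underside; +x to the tip, z up. Steel blade 100 (x -50 to 50) x 60 x 2.5 mm; a 16 mm wide neck climbs from its rear edge to a straight black handle 18 mm wide, 22 mm high, x -175 to -75, level, its centre line 40 mm above the blade's underside. 0.13 to 0.19 kg, balances 30 mm behind the origin. Grip it firmly (80 N or more) or it pitches.
- lifter_grip (a point): Suggested grip point in the middle of the lifter's handle section: 100 mm behind the lifter's origin and 40 mm above the underside of the blade. Same axes as the lifter.
- lifter_mid (a point): Middle of the lifter's overall length, at the height of the blade's underside, 62.5 mm behind the lifter's origin. Same axes.
- tray: White porcelain tray 90 (x) x 100 (y) x 18 mm high. Origin: centre of its underside, at foot level. Stands on two runners along x, 10 mm wide, 8 mm high, at y -45 and +45 mm: under its 6 mm plate is a gap 80 mm wide, 8 mm high, open at both x ends; -x end roughly towards the robot. Plate top 14 mm above the feet, plus a 4 mm rim. 0.14 to 0.24 kg. Starts on the hotplate.
- crucible: White porcelain lidded crucible, 42 mm wide, 41 mm high, standing loose on the tray. Origin: centre of its 26 mm foot. About 0.04 kg.
- hotplate: Low white hotplate, fixed to the bench, 150 x 150 x 60 mm, dark steel top 140 x 140 mm; a grey control panel with two knobs, 40 mm high, sticks out 40 mm (knobs 12 mm more) on its -x side. Origin: centre of its underside.
- hotplate_top (a point): Centre of the hotplate's top surface, 60 mm above the bench.
- jack: Aluminium scissor lab jack, fixed, with a flat square platform 150 x 150 mm whose top is 50 mm above the bench; black screw knob below the platform on its -x side. Origin: centre of its underside.
- jack_top (a point): Centre of the top of the jack's platform, 50 mm above the bench.
- rest: Shallow white plastic rest tray for the lifter, fixed to the bench, outside 264 (x) x 112 (y) x 12 mm, walls and floor 4 mm thick: inside 256 x 104 mm, its floor 4 mm above the bench. Origin: centre of its underside. The lifter starts in it with its blade towards +x.
- stopper: Bystander: black rubber stopper, 34 mm wide, 26 mm high. Origin: centre of its underside.
- weight: Bystander: brass weight, 28 mm wide, 34 mm high. Origin: centre of its underside.
- beaker: Bystander: glass beaker, 70 mm wide, 90 mm high. Origin: centre of its underside.
- wash_bottle: Bystander: white plastic bottle, 64 mm wide, 170 mm high. Origin: centre of its underside.
- jar: Bystander: amber jar, 60 mm wide, 75 mm high. Origin: centre of its underside.
- mortar: Bystander: white porcelain bowl, 100 mm wide, 50 mm high. Origin: centre of its underside.
Not all that is in view belongs to the job. What is shaped like the crucible but orange or pink is not meant.

How it is judged:
On the way, in this order (a step that is already met when the one before it is completed fails the run):
1. the tray has been lifted clear of the hotplate on the lifter's blade (z of tray in the frame of hotplate_top above 0.01 m and contact force between tray and lifter above 0.5 N and contact force between tray and hotplate below 0.05 N), for 0.2 s.
2. the tray stands in the middle of the jack's platform and the lifter has been drawn out from under it (horizontal distance between tray and jack_top below 0.025 m and contact force between tray and jack above 0.5 N and contact force between tray and lifter below 0.05 N and horizontal distance between tray and lifter above 0.09 m), for 0.2 s.
At the end, for the whole second after the job is handed in: The tray stands flat on its runners on the jack's platform, its centre within 25 mm of the platform's centre, with the crucible upright on it; the lifter lies flat, blade down, on the floor of the rest tray between its walls; all at rest (horizontal distance between tray and jack_top below 0.025 m and z of tray in the frame of jack_top between -0.004 and 0.004 m and angle between each of tray, lifter's own z axis and vertical below 0.05 rad and angle between crucible's own z axis and vertical below 0.1 rad and horizontal distance between crucible and tray below 0.05 m and z of crucible in the frame of tray above 0.011 m and horizontal distance between lifter_mid and rest below 0.032 m and z of lifter_mid in the frame of rest below 0.008 m and linear speed of each of tray, lifter below 0.02 m/s); the robot touches nothing.
It fails at once if the gripper or arm touches the hot tray or the crucible (contact force between any of the arm, the fingers and tray above 0.5 N or contact force between any of the arm, the fingers and crucible above 0.5 N).
It fails at once if the crucible tips over (past 0.6 rad) or leaves the tray (angle between crucible's own z axis and vertical above 0.6 rad or distance between crucible and tray above 0.08 m).
It fails at once if the tray is tipped by more than 0.35 rad (angle between tray's own z axis and vertical above 0.35 rad).
It fails at once if the tray is set down on the jack with more than 30 N (contact force between tray and jack above 30 N).
It fails at once if a bystander is moved by more than 30 mm (distance of any of stopper, weight, beaker, wash_bottle, jar, mortar from where it was at the start of the episode above 0.03 m).
It also fails if it takes over 72 s, if anything falls off the work surface, if the arm or the gripper's body presses on something with over 40 N, if the wrist force passes 120 N, or if a joint passes its speed limit or range.

## Working session

There is one attempt and no reset: what is moved stays moved. The work goes in short steps, Python scripts to look and compute and a tool call to move; the robot and the scene stay as the last step left them, time stands still between calls to the robot, and variables do not carry over. Pictures are saved under pics/ and viewed, at most 10 in all, crops included, and the job is handed in when it is done.

Besides the shell and the picture viewer there is one more tool, called after ">>>" as name(argument=value, ...), one argument or row to a line, values as JSON. play_rows: Moves the arm, as the interface text tells. Its arguments: {"type":"object","properties":{"motion":{"type":"array"},"grip_force":{"type":"number"}},"required":["motion"]}

```bash
mkdir -p pics; ls; cat > h.py <<'E'
import numpy as np, cv2
from station import get_obs, camera
from scipy.spatial.transform import Rotation as R
def cloud(c,T=None):
    T=c["T"] if T is None else T
    h,w=c["z_map"].shape
    u,v=np.meshgrid(np.arange(w),np.arange(h))
    p=cv2.undistortPoints(np.stack([u,v],-1).reshape(-1,1,2).astype(np.float64),c["camera_matrix"],c["D"]).reshape(h,w,2)
    z=c["z_map"]
    P=np.stack([p[...,0]*z,-p[...,1]*z,-z],-1)
    W=P@T[:3,:3].T+T[:3,3]
    W[z<=0]=np.nan
    return W
E
python3 - <<'E'
from h import *
o=get_obs();print(o)
for n in("top","side"):
    c=camera(n);np.savez("pics/%s0.npz"%n,**c);cv2.imwrite("pics/%s0.png"%n,c["frame"][...,::-1])
    print(n,c["T"].round(3).tolist())
a=cv2.imread("pics/top0.png");cv2.imwrite("pics/top0b.png",cv2.resize(a,(800,600)))
E
```

```text
pics
{'time_s': 0.0, 'qpos': array([-1.22760369e+00,  3.00459601e-01,  1.52161371e+00,  1.63291182e-05,
        1.32071702e+00, -6.65737202e-02]), 'joint_vel': array([ 1.94577841e-04, -2.65519079e-05, -5.05025895e-04,  1.12529410e-04,
        2.17840889e-03, -5.13079384e-04]), 'tau': array([ 1.40397956e-04, -5.31810915e+01, -3.52736056e+01,  7.07768463e-02,
        2.42942985e-02, -9.88931151e-05]), 'ee_pos': array([ 0.21904438, -0.50421767,  0.22387883]), 'eef_rot': array([-3.14039868e+00, -9.54560442e-05,  4.09762248e-01]), 'force': array([0.59167756, 0.26243781, 0.22149147]), 'moment': array([-0.03866622,  0.03794008,  0.01631035]), 'grip_force': 0.0, 'grip_width': 0.0938381035032155}
top [[-0.001, 0.998, -0.069, 0.526], [-1.0, -0.002, -0.012, -0.018], [-0.012, 0.069, 0.998, 1.262], [0.0, 0.0, 0.0, 1.0]]
side [[-0.759, 0.49, -0.429, 0.113], [-0.651, -0.549, 0.524, 0.559], [0.021, 0.677, 0.735, 0.901], [0.0, 0.0, 0.0, 1.0]]
```

View pics/top0b.png

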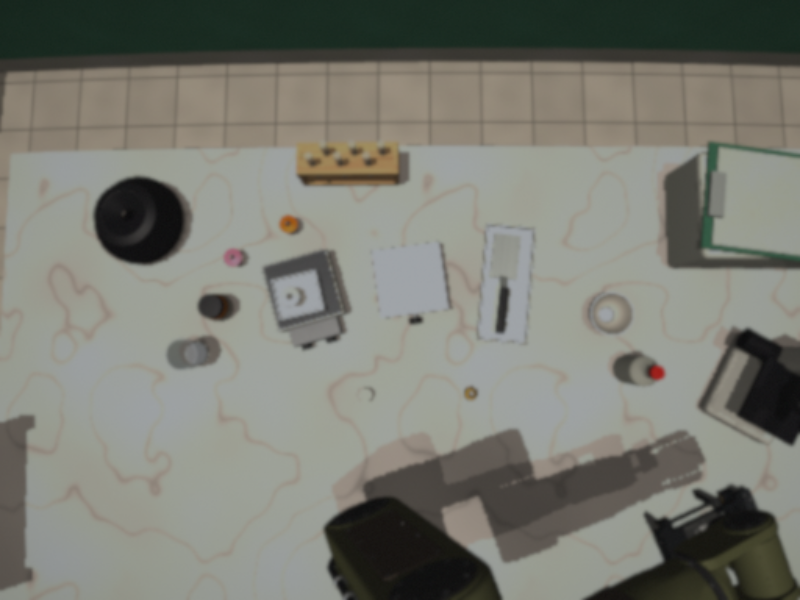

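View pics/side0.png

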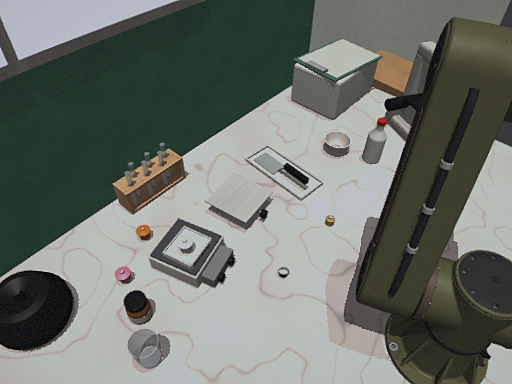

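The top view (800x600) shows the hotplate with tray and white crucible at about (303,290), the jack at (411,280) and the rest with the lifter at (507,284), black handle towards the robot. The side view agrees: tray at (187,245), jack at (238,200), lifter at (283,170). Next I fit the poses from depth.

```bash
cat > fit.py <<'E'
from h import *
def rect(P,name):
    if len(P)<10: print(name,"few",len(P)); return
    r=cv2.minAreaRect((P[:,:2]*1000).astype(np.float32))
    print(name,"n",len(P),"c",np.round(r[0],1),"size",np.round(r[1],1),"ang",round(r[2],2),"zmed",np.round(np.median(P[:,2])*1000,1),"mean",(P[:,:2].mean(0)*1000).round(1))
def box(W,x0,x1,y0,y1,z0,z1):
    return W[(W[...,0]>x0)&(W[...,0]<x1)&(W[...,1]>y0)&(W[...,1]<y1)&(W[...,2]>z0)&(W[...,2]<z1)]
E
python3 - <<'E'
from fit import *
for n in("top","side"):
    c=dict(np.load(f"pics/{n}0.npz"));W=cloud(c);F=c["frame"].astype(int)
    b=box(W,.3,.7,-.3,.3,-.01,.01);print(n,"bench z",np.median(b[:,2]),b[:,2].std())
    if n=="top":
        for (u,v) in [(303,290),(293,295),(411,280),(507,284),(502,310),(505,255)]:
            print((u,v),W[int(v*.64),int(u*.64)].round(4))
    D=F.max(-1)
    h=W.copy()
    np.save(f"pics/{n}W.npy",W)
    # blobs above 8 mm
    m=((W[...,2]>.008)&(W[...,0]>.2)&(W[...,0]<.8)).astype(np.uint8)
    k,l,s,ce=cv2.connectedComponentsWithStats(m)
    for i in range(1,k):
        if s[i,4]>30:
            P=W[l==i];rect(P,f"blob{i} px{ce[i].round(0)} zmax{np.nanpercentile(P[:,2],98):.3f}")
E
```

```text
top bench z -1.1257989027235737e-05 0.0028223491767664284
(303, 290) [0.6368 0.2158 0.0753]
(293, 295) [0.6241 0.229  0.107 ]
(411, 280) [ 0.6587 -0.0179  0.0529]
(507, 284) [ 0.6547 -0.2298  0.0224]
(502, 310) [ 0.5936 -0.2128  0.0585]
(505, 255) [ 0.7202 -0.2299  0.0066]
blob1 px[470. 151.] zmax0.185 n 3385 c [ 743.1 -744. ] size [299.3 113.8] ang 88.75 zmed 174.1 mean [ 737.3 -679.2]
blob2 px[ 88. 151.] zmax0.107 n 1483 c [750.1 594.9] size [ 99.3 192.4] ang 0.18 zmed 87.7 mean [754.7 576.7]
blob3 px[184. 144.] zmax0.039 n 86 c [784.7 260.1] size [40.6 29.1] ang 89.53 zmed 33.8 mean [785.1 258.6]
blob6 px[339. 153.] zmax0.015 n 44 c [ 753.4 -288.3] size [86.4 41. ] ang 26.68 zmed 11.0 mean [ 755.1 -287. ]
blob22 px[262. 179.] zmax0.054 n 1966 c [649.6 -15.1] size [171.1 149.7] ang 7.43 zmed 49.8 mean [658.  -13.9]
blob26 px[309. 176.] zmax0.016 n 47 c [ 677.2 -179.8] size [  6.8 135.2] ang 84.48 zmed 11.6 mean [ 674.7 -178.2]
blob30 px[149. 164.] zmax0.039 n 107 c [714.3 380.7] size [41. 39.] ang 63.63 zmed 33.9 mean [713.5 380.7]
blob31 px[195. 190.] zmax0.108 n 2422 c [614.5 213
[... 2011 characters left out ...]
] ang 2.51 zmed 21.2 mean [ 405.7 -141. ]
blob36 px[192. 254.] zmax0.106 n 3753 c [611.8 213.9] size [205.6 149.6] ang 16.44 zmed 57.8 mean [603.2 227.8]
blob38 px[143. 232.] zmax0.036 n 143 c [782.  258.8] size [41.3 35.8] ang 89.29 zmed 31.5 mean [780.7 260.7]
blob39 px[123. 274.] zmax0.037 n 197 c [711.6 383. ] size [41.9 40.8] ang 62.25 zmed 31.7 mean [708.3 383.8]
blob42 px[ 36. 314.] zmax0.105 n 3867 c [748.2 597.3] size [193.9 103.5] ang 89.99 zmed 78.1 mean [740.9 595.6]
blob43 px[137. 307.] zmax0.076 n 723 c [597.1 417.6] size [56.8 57.6] ang 21.38 zmed 70.4 mean [589.5 419.9]
blob44 px[144. 347.] zmax0.090 n 969 c [496.3 471.1] size [67.6 68.7] ang 1.11 zmed 59.9 mean [500.  470.2]
```

```bash
python3 - <<'E'
from fit import *
for n in("top","side"):
    W=np.load(f"pics/{n}W.npy");F=np.load(f"pics/{n}0.npz")["frame"].astype(int)
    print(n)
    rect(box(W,.5,.8,-.12,.09,.043,.056),"jack .05")
    rect(box(W,.5,.8,.1,.32,.052,.067),"hot z60")
    P=box(W,.5,.8,.1,.32,.069,.0835);rect(P,"tray")
    bright=F.min(-1)>120
    Wb=W.copy();Wb[~bright]=np.nan
    rect(box(Wb,.56,.72,.13,.29,.066,.0835),"tray bright")
    rect(box(W,.58,.7,.17,.28,.088,.115),"crucible")
    rect(box(W,.5,.8,-.3,-.16,.040,.065),"handle")
    rect(box(W,.5,.8,-.3,-.15,.0075,.02),"rest walls")
    dark=F.max(-1)<90;Wd=W.copy();Wd[~dark]=np.nan
    rect(box(Wd,.5,.8,-.3,-.16,.040,.065),"handle dark")
    # handle axis via PCA
    P=box(W,.5,.8,-.3,-.16,.045,.06)[:,:2];c=P.mean(0);u=np.linalg.svd(P-c)[2][0];print("axis",np.degrees(np.arctan(u[1]/u[0])),c)
    # blade colour
    bl=box(W,.66,.79,-.29,-.17,-.003,.012)
c=np.load("pics/top0.npz");f=c["frame"][130:225,160:350,::-1]
cv2.imwrite("pics/crop.png",cv2.resize(f,None,fx=4,fy=4,interpolation=cv2.INTER_CUBIC))
E
```

```text
top
jack .05 n 1923 c [660.  -13.7] size [150.2 149.7] ang 7.43 zmed 49.9 mean [659.6 -13.8]
hot z60 n 949 c [638.8 220.8] size [148.7 148.1] ang 15.73 zmed 59.7 mean [648.9 212.4]
tray n 687 c [625.1 226.7] size [ 90.5 101.5] ang 13.37 zmed 74.3 mean [626.  223.6]
tray bright n 621 c [625.1 225.5] size [89.3 99.5] ang 12.94 zmed 74.2 mean [626.5 223.3]
crucible n 120 c [619.4 235.8] size [36.3 39.7] ang 0.34 zmed 107.2 mean [619.  235.5]
handle n 173 c [ 592.7 -214.7] size [19.  98.9] ang 82.94 zmed 54.3 mean [ 593.5 -213.9]
rest walls n 510 c [ 651.9 -230.7] size [113.3 274.5] ang 84.62 zmed 9.7 mean [ 674.2 -230.4]
handle dark n 151 c [ 593.8 -214.5] size [18.9 95.9] ang 83.53 zmed 54.7 mean [ 595.1 -214.5]
axis -7.197326548234021 [ 0.59341324 -0.21428675]
side
jack .05 n 1812 c [656.7 -15. ] size [152.2 153.7] ang 8.06 zmed 48.7 mean [654.2 -11.5]
hot z60 n 1158 c [635.1 220.7] size [146.5 144.4] ang 15.4 zmed 58.4 mean [635.3 225.3]
tray n 936 c [622.3 225.8] size [ 92.6 103.1] ang 12.68 zmed 73.1 mean [619.1 227.6]
tray bright n 814 c [623.  225.7] size [ 91.4 102.9] ang 13.23 zmed 73.1 mean [621.7 226.2]
crucible n 186 c [616.5 235.9] size [38.6 41.3] ang 48.26 zmed 105.8 mean [614.1 237.3]
handle n 177 c [ 589.7 -213.7] size [21.2 97.9] ang 82.11 zmed 52.5 mean [ 587.9 -211. ]
rest walls n 281 c [ 652.5 -230.6] size [114.9 264.1] ang 84.4 zmed 9.9 mean [ 652.5 -228.1]
handle dark n 171 c [ 589.7 -213.7] size [21.2 97.9] ang 82.11 zmed 52.4 mean [ 586.9 -210.5]
axis -8.245932311486273 [ 0.58883613 -0.21198997]
```

View pics/crop.png

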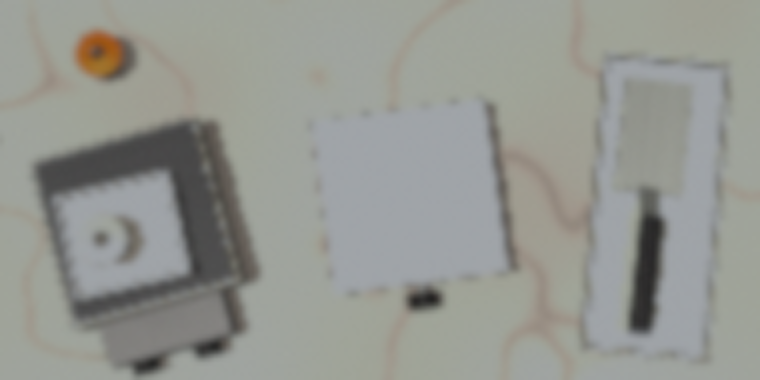

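The crop shows the hotplate tray at (120,235) leaning left, the jack at (412,195) and the lifter blade at (655,135). The fits match the given sizes (tray 90x100, jack 150, handle 98x19, rest 113x264):

| Object | x, y (mm) | Yaw |
|---|---|---|
| Tray | 624, 226 | 13° |
| Jack | 658.5, -14.5 | 7.6° |
| Lifter origin | 715.5, -230 | -7.2° |
| Rest | 652, -230.6 | -5.5° |

```bash
cat > go.py <<'E'
import sys
from h import *
def go(x,y,z,yaw,pitch=0,cur=None):
    """fractions of full scale to reach TCP (x,y,z), tool x axis along yaw (deg), tool nose-up pitch (deg)"""
    o=get_obs()
    p,e=(o["ee_pos"],o["eef_rot"]) if cur is None else cur
    Rc=R.from_euler("xyz",e)
    Rt=R.from_euler("xyz",[np.pi,-np.radians(pitch),np.radians(yaw)])
    d=Rc.inv().apply(np.array([x,y,z])-p)/.25
    t=(Rc.inv()*Rt).as_rotvec()/(2*np.pi)
    print(d.round(4),t.round(4),"| at",np.round(p,4),np.degrees(e).round(2))
if __name__=="__main__": go(*map(float,sys.argv[1:]))
E
python3 go.py .6282 -.2188 .16 -7.2
```

```text
[ 1.956  -0.395   0.2562] [-0.0002  0.      0.0852] | at [ 0.219  -0.5043  0.2239] [-179.94   -0.     23.48]
```

>>> play_rows(
  motion=[
    [[0.2, -0.04, 0, 0, 0, 0.02, 0.2], [0.4, -0.08, 0, 0, 0, 0.04, 0.2], [0.6, -0.12, 0, 0, 0, 0.06, 0.2], [0.8, -0.16, 0, 0, 0, 0.075, 0.2], [1, -0.2, 0, 0, 0, 0.0852, 0.2], [1, -0.2, 0, 0, 0, 0.0852, 0.2], [1, -0.2, 0, 0, 0, 0.0852, 0.2]],
  ],
)

```text
time_s: 0.8
ee_pos: [0.4292, -0.3582, 0.224]
eef_rot: [-3.141, 0.001, -0.123]
force: [-0.7, 0.1, -0.4]
grip_width: 0.0563
grip_force: 0.0
```

```bash
python3 go.py .6282 -.2188 .16 -7.2
```

```text
[ 0.7222 -0.6505  0.2557] [-0.0001  0.0001  0.0005] | at [ 0.4292 -0.3582  0.224 ] [-1.7998e+02  4.0000e-02 -7.0300e+00]
```

>>> play_rows(
  motion=[
    [[0.15, -0.13, 0, 0, 0, 0, 0.2], [0.3, -0.26, 0, 0, 0, 0, 0.2], [0.45, -0.4, 0.05, 0, 0, 0, 0.2], [0.6, -0.53, 0.15, 0, 0, 0, 0.2], [0.7222, -0.6505, 0.25, 0, 0, 0.0005, 0.2], [0.7222, -0.6505, 0.2557, 0, 0, 0.0005, 0.2], [0.7222, -0.6505, 0.2557, 0, 0, 0.0005, 0.2]],
  ],
)

```text
time_s: 1.5
ee_pos: [0.6274, -0.2207, 0.1589]
eef_rot: [-3.141, 0.003, -0.128]
force: [-0.0, 0.2, 0.8]
grip_width: 0.0564
grip_force: 0.0
```

```bash
cat >> h.py <<'E'
def wrist(tag=None):
    o=get_obs();c=camera("wrist")
    T=np.eye(4);T[:3,:3]=R.from_euler("xyz",o["eef_rot"]).as_matrix();T[:3,3]=o["ee_pos"]
    if tag: cv2.imwrite(f"pics/{tag}.png",c["frame"][...,::-1])
    return o,c,cloud(c,T@c["T_tool_cam"])
E
python3 - <<'E'
from fit import *
o,c,W=wrist("w1");print(c["T_tool_cam"].round(3).tolist())
P=box(W,.5,.8,-.3,-.16,.045,.065);rect(P,"handle")
rect(box(W,.45,.85,-.3,-.15,.008,.018),"rest")
q=P[:,:2];m=q.mean(0);u=np.linalg.svd(q-m)[2][0];print(np.degrees(np.arctan(u[1]/u[0])))
E
```

```text
[[0.0, 0.96, 0.281, 0.081], [1.0, 0.0, -0.0, 0.0], [-0.0, 0.281, -0.96, -0.159], [0.0, 0.0, 0.0, 1.0]]
handle n 2110 c [ 593.6 -215.7] size [17.8 98.8] ang 83.05 zmed 54.1 mean [ 597.1 -216.3]
rest n 3307 c [ 655.  -231.7] size [113.  264.6] ang 84.84 zmed 10.9 mean [ 683.9 -231.2]
-6.941412657922476
```

View pics/w1.png

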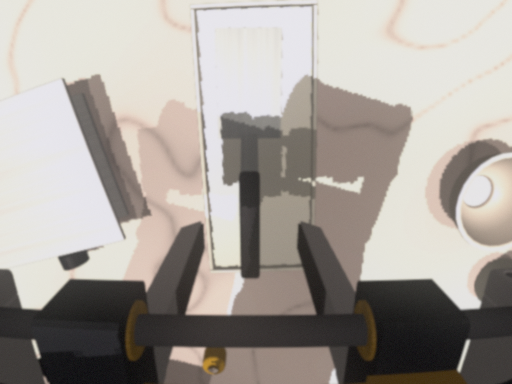

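The wrist view shows the handle at (250,225) centred between the fingers. The depth fit puts the handle centre at (593.6,-215.7), yaw -6.95°, which agrees with the top view. I'll grip 38 mm ahead of that.

```bash
python3 go.py .6313 -.2203 .0445 -6.95
```

```text
[ 0.016  -0.0074  0.4636] [ 0.      0.0001 -0.0013] | at [ 0.6272 -0.2216  0.1604] [ 1.7999e+02  4.0000e-02 -7.4000e+00]
```

>>> play_rows(
  motion=[
    [[0.016, -0.007, 0.1, 0, 0, -0.0013, 0.2], [0.016, -0.007, 0.22, 0, 0, -0.0013, 0.2], [0.016, -0.007, 0.34, 0, 0, -0.0013, 0.2], [0.016, -0.007, 0.42, 0, 0, -0.0013, 0.2], [0.016, -0.007, 0.4636, 0, 0, -0.0013, 0.2], [0.016, -0.007, 0.4636, 0, 0, -0.0013, 0.2], [0.016, -0.007, 0.4636, 0, 0, -0.0013, 0.2], [0.016, -0.007, 0.4636, 0, 0, -0.0013, 0.2]],
  ],
)

```text
time_s: 2.35
ee_pos: [0.6327, -0.2197, 0.0464]
eef_rot: [3.141, -0.002, -0.121]
force: [0.0, -0.0, -0.2]
grip_width: 0.0561
grip_force: 0.0
```

```bash
python3 go.py .6313 -.2203 .0445 -6.95; python3 go.py .6313 -.2203 .0445 -6.95
```

```text
[-0.0053  0.0032  0.0077] [ 0.0001 -0.0004  0.0001] | at [ 0.6327 -0.2197  0.0464] [ 1.7996e+02 -1.4000e-01 -6.9200e+00]
[-0.0053  0.0032  0.0077] [ 0.0001 -0.0004  0.0001] | at [ 0.6327 -0.2197  0.0464] [ 1.7996e+02 -1.4000e-01 -6.9200e+00]
```

>>> play_rows(
  motion=[
    [[0, 0, 0.008, 0, 0, 0, -0.4], [0, 0, 0.008, 0, 0, 0, -0.8], [0, 0, 0.008, 0, 0, 0, -1], [0, 0, 0.008, 0, 0, 0, -1], [0, 0, 0.008, 0, 0, 0, -1], [0, 0, 0.008, 0, 0, 0, -1], [0, 0, 0.008, 0, 0, 0, -1], [0, 0, 0.008, 0, 0, 0, -1]],
  ],
  grip_force=60,
)

```text
time_s: 3.15
ee_pos: [0.6322, -0.219, 0.0426]
eef_rot: [-3.142, 0.0, -0.12]
force: [0.1, 0.5, 0.2]
grip_width: 0.0177
grip_force: 60.0
```

>>> play_rows(
  motion=[
    [[0, 0, -0.04, 0, 0, 0, -1], [0, 0, -0.12, 0, 0, 0, -1], [0, 0, -0.22, 0, 0, 0, -1], [0, 0, -0.32, 0, 0, 0, -1], [0, 0, -0.4, 0, 0, 0, -1], [0, 0, -0.44, 0, 0, 0, -1], [0, 0, -0.44, 0, 0, 0, -1]],
  ],
)

```text
time_s: 3.85
ee_pos: [0.6326, -0.2192, 0.1542]
eef_rot: [3.141, -0.002, -0.121]
force: [-0.3, 0.1, -1.7]
grip_width: 0.0174
grip_force: 60.0
```

```bash
cat > blade.py <<'E'
from fit import *
def blade(tag=None):
    """blade pose in the tool frame, from the wrist camera"""
    o,c,_=wrist(tag); P=cloud(c,c["T_tool_cam"])
    m=(P[...,0]>.03)&(P[...,0]<.16)&(abs(P[...,1])<.045)&(P[...,2]>.02)&(P[...,2]<.06)
    Q=P[m]; Q=Q[abs(Q[:,2]-np.median(Q[:,2]))<.012]
    A=np.c_[Q[:,:2],np.ones(len(Q))];s=np.linalg.lstsq(A,Q[:,2],rcond=None)[0]
    r=cv2.minAreaRect((Q[:,:2]*1000).astype(np.float32))
    print("slope x,y deg",np.degrees(np.arctan(s[:2])).round(2),"z at x=.088:",(s[2]+.088*s[0]).round(4),"rect",np.round(r[0],1),np.round(r[1],1),round(r[2],2),len(Q))
    return o
if __name__=="__main__":
    import sys; o=blade(*sys.argv[1:]);print(o["ee_pos"].round(4),o["eef_rot"].round(4),o["force"].round(2),o["moment"].round(3),o["time_s"])
E
python3 blade.py w2
```

```text
slope x,y deg [ 0.48 -0.16] z at x=.088: 0.0367 rect [81.6  0.8] [103.3  60.6] 0.17 17785
[ 0.6326 -0.2192  0.1542] [ 3.1409e+00 -2.2000e-03 -1.2050e-01] [-0.31  0.08 -1.71] [0.049 0.104 0.032] 3.85
```

View pics/w2.png

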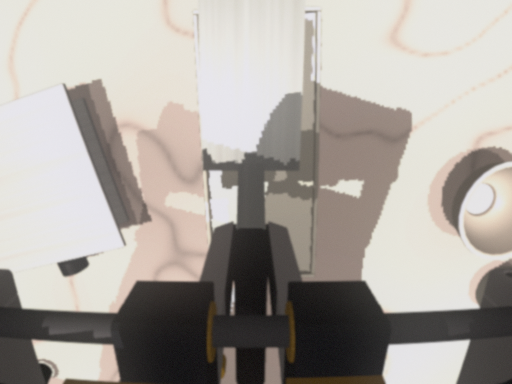

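The lifter is held level: blade slope 0.5°, underside 39 mm below the TCP, blade centre about 84 mm ahead. In the picture the blade runs from (205,165) up out of the top edge. Next I move to the pre-insert pose behind the tray.

```bash
python3 go.py .424 .180 .150 13
```

```text
[-1.0184 -1.4844  0.0102] [ 0.     -0.     -0.0553] | at [ 0.6321 -0.219   0.1526] [ 1.8e+02 -1.0e-02 -6.9e+00]
```

>>> play_rows(
  motion=[
    [[-0.07, -0.06, 0, 0, 0, 0, -1], [-0.2, -0.17, 0, 0, 0, -0.003, -1], [-0.34, -0.3, 0, 0, 0, -0.01, -1], [-0.48, -0.44, 0, 0, 0, -0.018, -1], [-0.6, -0.58, 0, 0, 0, -0.026, -1], [-0.7, -0.72, 0, 0, 0, -0.034, -1], [-0.78, -0.86, 0, 0, 0, -0.042, -1], [-0.84, -0.96, 0, 0, 0, -0.05, -1], [-0.87, -1, 0, 0, 0, -0.0553, -1], [-0.87, -1, 0, 0, 0, -0.0553, -1]],
  ],
)

```text
time_s: 4.9
ee_pos: [0.4456, 0.056, 0.152]
eef_rot: [-3.141, 0.001, 0.229]
force: [-0.3, -0.9, -1.9]
grip_width: 0.0174
grip_force: 60.0
```

```bash
python3 go.py .424 .180 .150 13
```

```text
[ 0.0285 -0.5025  0.0082] [-0.      0.0002  0.0004] | at [0.4456 0.056  0.152 ] [-1.7999e+02  7.0000e-02  1.3140e+01]
```

>>> play_rows(
  motion=[
    [[0.003, -0.06, 0, 0, 0, 0, -1], [0.009, -0.17, 0, 0, 0, 0, -1], [0.017, -0.3, 0.004, 0, 0, 0, -1], [0.024, -0.42, 0.008, 0, 0, 0, -1], [0.028, -0.48, 0.008, 0, 0, 0, -1], [0.0285, -0.5025, 0.008, 0, 0, 0.0004, -1], [0.0285, -0.5025, 0.008, 0, 0, 0.0004, -1], [0.0285, -0.5025, 0.008, 0, 0, 0.0004, -1]],
  ],
)

```text
time_s: 5.7
ee_pos: [0.4254, 0.1783, 0.1504]
eef_rot: [3.141, 0.0, 0.223]
force: [0.9, -0.4, -1.9]
grip_width: 0.0178
grip_force: 60.0
```

```bash
cat > look.py <<'E'
from blade import *
import sys
tag=sys.argv[1] if len(sys.argv)>1 else None
o,c,W=wrist(tag)
print(o["ee_pos"].round(4),np.degrees(o["eef_rot"]).round(2),o["force"].round(2),o["moment"].round(3),o["time_s"])
T=np.eye(4);T[:3,:3]=R.from_euler("xyz",o["eef_rot"]).as_matrix();T[:3,3]=o["ee_pos"]
L=(W-T[:3,3])@T[:3,:3]   # tool frame
lift=(abs(L[...,1])<.033)&(L[...,0]<.138)
V=W.copy();V[lift]=np.nan
rect(box(V,.5,.8,.1,.34,.069,.0835),"tray")
rect(box(V,.5,.8,.1,.34,.071,.0765),"tray plate")
rect(box(V,.5,.8,.1,.34,.0775,.0835),"rim")
rect(box(V,.5,.8,.1,.34,.055,.065),"hot")
rect(box(V,.5,.8,.1,.34,.1,.122),"crucible")
blade()
E
python3 look.py w3
```

```text
[0.4254 0.1783 0.1504] [1.7999e+02 2.0000e-02 1.2790e+01] [ 0.88 -0.43 -1.86] [-0.04   0.099  0.008] 5.7
tray few 0
tray plate few 0
rim few 0
hot n 231 c [566.6 214. ] size [  5.2 112.4] ang 13.05 zmed 58.7 mean [556.4 257.5]
crucible few 0
slope x,y deg [ 0.49 -0.17] z at x=.088: 0.0366 rect [81.5  0.2] [103.1  60.5] 0.01 17796
```

View pics/w3.png

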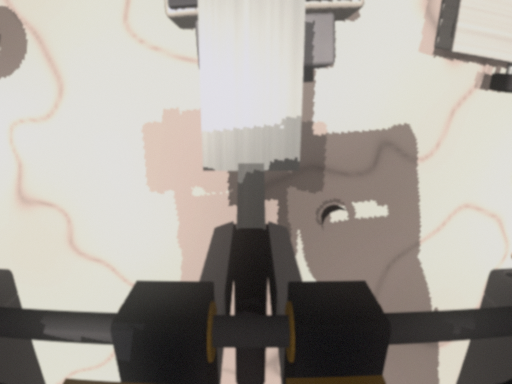

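The wrist view sees only the hotplate's front edge, at (265,15). The blade is in the way of the tray, so I'll calibrate the fixed cameras against the blade, whose pose is known from kinematics.

```bash
cat > fixed.py <<'E'
from fit import *
import sys
o=get_obs();p=o["ee_pos"];yaw=o["eef_rot"][2]
for n in("top","side"):
    c=camera(n);W=cloud(c)
    u=np.array([np.cos(yaw),np.sin(yaw)]);v=np.array([-u[1],u[0]])
    d=W[...,:2]-p[:2];a=d@u;b=d@v
    zb=p[2]-.037
    m=(abs(b)<.05)&(a>.04)&(a<.17)&(abs(W[...,2]-zb)<.010)
    Q=np.c_[a[m],b[m],W[m][:,2]]
    rect(Q,n+" blade in tool x,-y")
    rect(box(W,.5,.8,.1,.34,.069,.0835),n+" tray")
    rect(box(W,.5,.8,-.12,.09,.043,.056),n+" jack")
    if len(sys.argv)>1: cv2.imwrite(f"pics/{sys.argv[1]}_{n}.png",c["frame"][...,::-1])
print(p.round(4),np.degrees(o["eef_rot"]).round(2))
E
python3 fixed.py f1; python3 fixed.py f2
```

```text
top blade in tool x,-y n 561 c [88.2  0.9] size [60.8 95.7] ang 89.73 zmed 114.3 mean [88.1  0.8]
top tray n 680 c [625.  226.6] size [ 90.2 101.2] ang 13.16 zmed 74.5 mean [626.1 223.8]
top jack n 1917 c [660.5 -13.7] size [150.7 149.6] ang 7.47 zmed 49.9 mean [659.7 -13.7]
side blade in tool x,-y n 450 c [86.9  1. ] size [61. 94.] ang 89.28 zmed 113.4 mean [102.    7.1]
side tray n 926 c [622.3 226.3] size [ 91.9 102.6] ang 13.26 zmed 73.1 mean [619.5 227.2]
side jack n 630 c [672.8 -11.9] size [119.2 151.1] ang 7.62 zmed 48.8 mean [694.   13.1]
[0.4253 0.1784 0.1506] [1.7999e+02 1.0000e-02 1.2780e+01]
top blade in tool x,-y n 565 c [88.2  0.8] size [60.9 95.9] ang 89.48 zmed 114.6 mean [87.9  0.7]
top tray n 684 c [625.4 226.8] size [ 90.8 101.5] ang 12.86 zmed 74.4 mean [625.8 223.7]
top jack n 1911 c [660.3 -13.6] size [150.4 149.8] ang 7.73 zmed 49.8 mean [659.6 -13.7]
side blade in tool x,-y n 449 c [86.8  0.4] size [62.6 93.8] ang 89.36 zmed 113.3 mean [101.7   7.2]
side tray n 935 c [622.5 226.2] size [ 91.6 103.4] ang 12.42 zmed 73.1 mean [618.9 227.7]
side jack n 626 c [673.8 -11.7] size [117.3 153.3] ang 8.51 zmed 48.6 mean [694.3  13.1]
[0.4252 0.1787 0.1506] [180.   -0.   12.8]
```

```bash
python3 go.py .4243 .1802 .1016 13 0.4
```

```text
[-0.0021 -0.0057  0.1961] [ 0.      0.0011 -0.0005] | at [0.4251 0.1789 0.1506] [180.    -0.    12.82]
```

>>> play_rows(
  motion=[
    [[-0.002, -0.006, 0.03, 0, 0.0011, -0.0005, -1], [-0.002, -0.006, 0.09, 0, 0.0011, -0.0005, -1], [-0.002, -0.006, 0.15, 0, 0.0011, -0.0005, -1], [-0.002, -0.006, 0.185, 0, 0.0011, -0.0005, -1], [-0.002, -0.006, 0.196, 0, 0.0011, -0.0005, -1], [-0.002, -0.006, 0.196, 0, 0.0011, -0.0005, -1], [-0.002, -0.006, 0.196, 0, 0.0011, -0.0005, -1], [-0.002, -0.006, 0.196, 0, 0.0011, -0.0005, -1]],
  ],
)

```text
time_s: 6.8
ee_pos: [0.4244, 0.1808, 0.1021]
eef_rot: [-3.141, -0.008, 0.228]
force: [-0.1, -0.8, -1.8]
grip_width: 0.018
grip_force: 60.0
```

```bash
python3 look.py; python3 fixed.py f3; python3 go.py .5402 .2070 .1016 13 .4; python3 - <<'E'
from h import *
a=cv2.imread("pics/f3_side.png")[180:310,120:280]
cv2.imwrite("pics/f3c.png",cv2.resize(a,None,fx=4,fy=4,interpolation=cv2.INTER_CUBIC))
E
```

```text
[0.4244 0.1808 0.1021] [-179.99   -0.45   13.04] [-0.13 -0.81 -1.76] [-0.053  0.071 -0.005] 6.8
tray few 0
tray plate few 0
rim few 0
hot few 0
crucible few 0
slope x,y deg [ 0.49 -0.21] z at x=.088: 0.0367 rect [81.7  0.3] [ 60.6 103. ] 89.98 17777
top blade in tool x,-y n 686 c [104.9   0.5] size [ 99.1 129.6] ang 89.93 zmed 66.0 mean [104.3   1.1]
top tray n 738 c [581.6 216.7] size [180.3 101.4] ang 13.25 zmed 74.4 mean [619.6 222.3]
top jack n 1913 c [660.2 -13.7] size [150.1 149.6] ang 7.72 zmed 49.7 mean [659.5 -13.7]
side blade in tool x,-y n 805 c [1.055e+02 1.000e-01] size [ 99.7 128.8] ang 89.99 zmed 64.9 mean [126.9   4.5]
side tray n 934 c [587.4 218.8] size [163.6 103.4] ang 12.12 zmed 73.1 mean [618.7 227.1]
side jack n 943 c [687.8 -10.5] size [ 89.8 153.4] ang 8.52 zmed 48.6 mean [689.   -2.8]
[0.4243 0.1807 0.102 ] [-180.     -0.44   13.04]
[0.4754 0.0022 0.0045] [-0.     -0.0001  0.0001] | at [0.4243 0.1807 0.1019] [-180.     -0.42   13.04]
```

View pics/f3c.png

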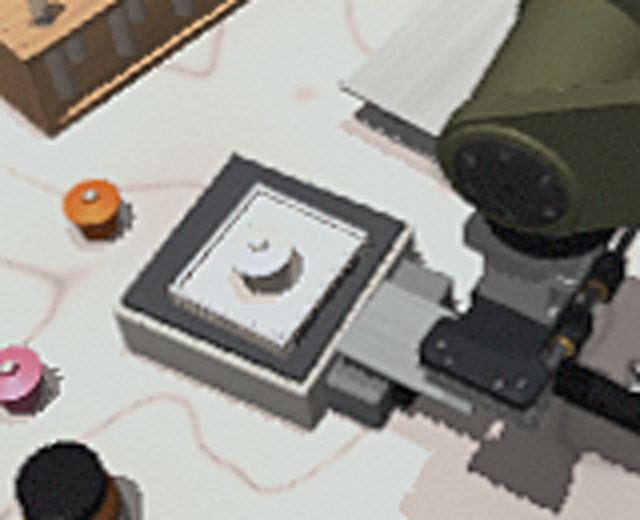

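The crop shows the blade tip at (350,345), level and lined up with the tray's open end at (330,330). I insert slowly.

>>> play_rows(
  motion=[
    [[0.015, 0, 0, 0, 0, 0, -1], [0.04, 0, 0, 0, 0, 0, -1], [0.07, 0, 0, 0, 0, 0, -1], [0.1, 0, 0, 0, 0, 0, -1], [0.13, 0, 0, 0, 0, 0, -1], [0.16, 0, 0, 0, 0, 0, -1], [0.185, 0, 0, 0, 0, 0, -1], [0.2, 0, 0, 0, 0, 0, -1], [0.2, 0, 0, 0, 0, 0, -1]],
  ],
)

```text
time_s: 7.9
ee_pos: [0.4732, 0.192, 0.1019]
eef_rot: [3.142, -0.007, 0.228]
force: [-0.1, -0.5, -2.2]
grip_width: 0.0174
grip_force: 60.0
```

```bash
python3 look.py; python3 fixed.py;python3 go.py .5402 .2070 .1016 13 .4
```

```text
[0.4732 0.192  0.1019] [180.    -0.39  13.04] [-0.13 -0.51 -2.17] [-0.073  0.072  0.067] 7.9
tray n 2758 c [591.1 217.6] size [ 22.4 100.5] ang 13.01 zmed 73.7 mean [591.6 214.5]
tray plate n 1971 c [591.2 217.6] size [ 22.4 100.5] ang 13.08 zmed 73.3 mean [592.9 214.7]
rim n 256 c [590.6 217.4] size [20.7 99. ] ang 13.13 zmed 77.8 mean [589.2 210.9]
hot n 5092 c [590.5 206. ] size [ 42.  140.8] ang 15.27 zmed 59.2 mean [590.1 187.2]
crucible few 0
slope x,y deg [-4.56 -0.35] z at x=.088: 0.0346 rect [80.8  0. ] [ 90.  101.5] 89.9 21532
top blade in tool x,-y n 647 c [1.054e+02 1.000e-01] size [ 99.8 129.4] ang 88.9 zmed 67.7 mean [102.8  -2.1]
top tray n 724 c [594.5 219.6] size [154.2 101.9] ang 12.91 zmed 74.1 mean [621.4 223.1]
top jack n 1911 c [660.2 -13.8] size [150.3 150.1] ang 7.43 zmed 49.8 mean [659.4 -14. ]
side blade in tool x,-y n 792 c [105.2  -0. ] size [129.6  99.9] ang 0.02 zmed 71.2 mean [122.4   6.4]
side tray n 938 c [616.9 224.7] size [103.5 102.8] ang 13.04 zmed 73.1 mean [619.3 227.7]
side jack n 41 c [723.1  30.7] size [ 8.5 79. ] ang 8.42 zmed 49.0 mean [722.2  37.3]
[0.4727 0.1919 0.1019] [180.    -0.38  13.04]
[0.2767 0.0022 0.0033] [-0.      0.      0.0001] | at [0.4727 0.1919 0.102 ] [-180.     -0.39   13.04]
```

>>> play_rows(
  motion=[
    [[0.015, 0.001, 0, 0, 0, 0, -1], [0.045, 0.002, 0, 0, 0, 0, -1], [0.08, 0.003, 0, 0, 0, 0, -1], [0.115, 0.004, 0, 0, 0, 0, -1], [0.15, 0.005, 0, 0, 0, 0, -1], [0.185, 0.005, 0, 0, 0, 0, -1], [0.22, 0.005, 0, 0, 0, 0, -1], [0.25, 0.005, 0, 0, 0, 0, -1], [0.27, 0.005, 0, 0, 0, 0, -1], [0.276, 0.005, 0, 0, 0, 0, -1]],
  ],
)

```text
time_s: 9.1
ee_pos: [0.5408, 0.2064, 0.1023]
eef_rot: [-3.142, -0.007, 0.228]
force: [-0.1, 0.3, -1.4]
grip_width: 0.0178
grip_force: 60.0
```

```bash
cat > tr.py <<'E'
from fit import *
def tr(tag=None):
    """tray plane and crucible in the tool frame (wrist camera); blade rear edge for reference"""
    o,c,_=wrist(tag);P=cloud(c,c["T_tool_cam"])
    print(o["ee_pos"].round(4),np.degrees(o["eef_rot"]).round(2),"F",o["force"].round(2),"M",o["moment"].round(3),o["time_s"])
    def b(z0,z1,x0=.03,x1=.16,y=.065):
        return P[(P[...,0]>x0)&(P[...,0]<x1)&(abs(P[...,1])<y)&(P[...,2]>z0)&(P[...,2]<z1)]
    Q=b(.02,.0345);rect(Q,"tray")
    Q=Q[abs(Q[:,2]-np.median(Q[:,2]))<.004];A=np.c_[Q[:,:2],np.ones(len(Q))];s=np.linalg.lstsq(A,Q[:,2],rcond=None)[0]
    print("tray slope deg",np.degrees(np.arctan(s[:2])).round(2))
    rect(b(-.03,.015),"crucible")
if __name__=="__main__":
    import sys;tr(*sys.argv[1:])
E
python3 tr.py w4; python3 go.py .5402 .2070 .1016 13 .4
```

```text
[0.5408 0.2064 0.1023] [-180.     -0.39   13.04] F [-0.14  0.35 -1.43] M [-0.055  0.071 -0.03 ] 9.1
tray n 24266 c [80.3  0.3] size [100.9 100.6] ang 89.68 zmed 29.5 mean [87.9  3.4]
tray slope deg [0.13 0.09]
crucible n 5731 c [ 82.1 -10.2] size [41.2 40.9] ang 35.55 zmed -3.9 mean [82.5 -9.9]
[-0.0012 -0.0029  0.0029] [0.     0.     0.0001] | at [0.5407 0.2064 0.1023] [180.    -0.39  13.04]
```

View pics/w4.png

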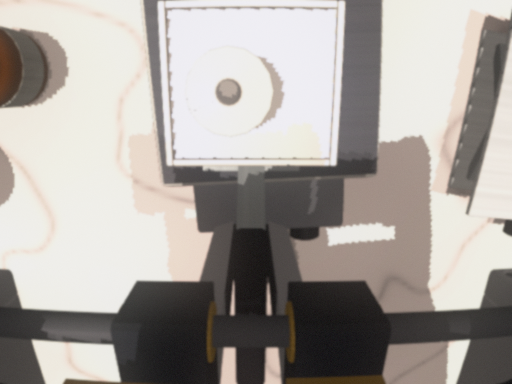

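The tray sits centred on the blade: front edge at row 5, rear edge at row 165, columns 160 to 345, and the neck visible just behind it at (251,195). The crucible is at (230,90), 10 mm left of centre. I start a slow lift.

>>> play_rows(
  motion=[
    [[0, 0, -0.004, 0, 0, 0, -1], [0, 0, -0.008, 0, 0, 0, -1], [0, 0, -0.011, 0, 0, 0, -1], [0, 0, -0.014, 0, 0, 0, -1], [0, 0, -0.017, 0, 0, 0, -1], [0, 0, -0.02, 0, 0, 0, -1], [0, 0, -0.024, 0, 0, 0, -1], [0, 0, -0.028, 0, 0, 0, -1], [0, 0, -0.032, 0, 0, 0, -1], [0, 0, -0.032, 0, 0, 0, -1]],
  ],
)

```text
time_s: 10.15
ee_pos: [0.5404, 0.2063, 0.1106]
eef_rot: [-3.142, -0.007, 0.228]
force: [0.3, 0.5, -3.8]
grip_width: 0.0174
grip_force: 60.0
```

```bash
python3 tr.py
```

```text
[0.5404 0.2063 0.1106] [-180.     -0.41   13.04] F [ 0.34  0.49 -3.84] M [-0.066  0.242 -0.015] 10.15
tray n 23819 c [80.6  0.5] size [101.2 100.6] ang 0.18 zmed 31.0 mean [88.5  3.4]
tray slope deg [0.04 0.03]
crucible n 5635 c [ 82.5 -10.2] size [40.9 41.2] ang 9.01 zmed -2.4 mean [ 82.9 -10. ]
```

The tray is on the blade, level, with no slip and about 2.2 N of added load. I continue lifting.

>>> play_rows(
  motion=[
    [[0, 0, -0.005, 0, 0, 0, -1], [0, 0, -0.015, 0, 0, 0, -1], [0, 0, -0.03, 0, 0, 0, -1], [0, 0, -0.05, 0, 0, 0, -1], [0, 0, -0.07, 0, 0, 0, -1], [0, 0, -0.09, 0, 0, 0, -1], [0, 0, -0.11, 0, 0, 0, -1], [0, 0, -0.125, 0, 0, 0, -1], [0, 0, -0.135, 0, 0, 0, -1], [0, 0, -0.14, 0, 0, 0, -1]],
  ],
)

```text
time_s: 11.2
ee_pos: [0.5401, 0.2062, 0.1457]
eef_rot: [-3.142, -0.007, 0.228]
force: [0.6, 0.1, -3.9]
grip_width: 0.0177
grip_force: 60.0
```

```bash
python3 tr.py; python3 go.py .574 -.026 .1456 7.6 .4;  python3 go.py .574 -.026 .1456 13 .4
```

```text
[0.5401 0.2062 0.1457] [-180.     -0.41   13.04] F [ 0.57  0.14 -3.94] M [-0.07   0.363  0.015] 11.2
tray n 23816 c [80.6  0.4] size [101.3 100.7] ang 0.03 zmed 31.0 mean [88.5  3.4]
tray slope deg [0.06 0.  ]
crucible n 5642 c [ 82.5 -10.4] size [41.1 40.9] ang 56.6 zmed -2.4 mean [ 82.9 -10. ]
[-7.770e-02  9.356e-01 -1.000e-04] [-0.0001 -0.      0.0151] | at [0.5402 0.2063 0.1457] [-180.     -0.41   13.04]
[-7.770e-02  9.356e-01 -1.000e-04] [-0.     -0.      0.0001] | at [0.5402 0.2063 0.1457] [-180.     -0.41   13.04]
```

>>> play_rows(
  motion=[
    [[-0.001, 0.01, 0, 0, 0, 0, -1], [-0.003, 0.03, 0, 0, 0, 0, -1], [-0.005, 0.06, 0, 0, 0, 0, -1], [-0.008, 0.1, 0, 0, 0, 0, -1], [-0.012, 0.15, 0, 0, 0, 0, -1], [-0.017, 0.205, 0, 0, 0, 0, -1], [-0.022, 0.26, 0, 0, 0, 0, -1], [-0.026, 0.315, 0, 0, 0, 0, -1], [-0.031, 0.37, 0, 0, 0, 0, -1], [-0.035, 0.425, 0, 0, 0, 0, -1]],
  ],
)

```text
time_s: 12.25
ee_pos: [0.5557, 0.0995, 0.1454]
eef_rot: [3.142, -0.007, 0.227]
force: [-0.2, -0.9, -3.7]
grip_width: 0.0174
grip_force: 60.0
```

>>> play_rows(
  motion=[
    [[-0.005, 0.055, 0, 0, 0, 0.001, -1], [-0.009, 0.11, 0, 0, 0, 0.0025, -1], [-0.014, 0.165, 0, 0, 0, 0.004, -1], [-0.018, 0.22, 0, 0, 0, 0.006, -1], [-0.023, 0.275, 0, 0, 0, 0.008, -1], [-0.027, 0.33, 0, 0, 0, 0.01, -1], [-0.032, 0.38, 0, 0, 0, 0.012, -1], [-0.036, 0.425, 0, 0, 0, 0.0135, -1], [-0.039, 0.46, 0, 0, 0, 0.0145, -1], [-0.041, 0.485, 0, 0, 0, 0.0151, -1]],
  ],
)

```text
time_s: 13.25
ee_pos: [0.573, -0.0205, 0.1453]
eef_rot: [-3.141, -0.007, 0.132]
force: [0.3, -1.0, -4.5]
grip_width: 0.0175
grip_force: 60.0
```

>>> play_rows(
  motion=[
    [[-0.001, 0.014, 0, 0, 0, 0, -1], [-0.002, 0.022, 0, 0, 0, 0, -1], [-0.002, 0.025, 0, 0, 0, 0, -1], [-0.002, 0.025, 0, 0, 0, 0, -1], [-0.002, 0.025, 0, 0, 0, 0, -1]],
  ],
)

```text
time_s: 13.75
ee_pos: [0.5732, -0.0257, 0.1453]
eef_rot: [-3.141, -0.007, 0.133]
force: [-0.7, -0.9, -3.8]
grip_width: 0.0177
grip_force: 60.0
```

```bash
python3 tr.py; python3 - <<'E'
from fit import *
for n in("top","side"):
    c=camera(n);W=cloud(c)
    rect(box(W,.5,.8,-.12,.1,.043,.056),n+" jack")
    rect(box(W,.6,.76,-.12,.1,.103,.125),n+" tray")
E
python3 go.py .5735 -.0257 .1456 7.6 .4
```

```text
[ 0.5732 -0.0257  0.1453] [-179.96   -0.39    7.62] F [-0.75 -0.86 -3.8 ] M [-0.04   0.328  0.006] 13.75
tray n 23851 c [80.6  0.5] size [100.6 101.1] ang 89.92 zmed 31.0 mean [88.5  3.5]
tray slope deg [0.1  0.02]
crucible n 5638 c [ 82.5 -10.1] size [40.9 41. ] ang 9.55 zmed -2.4 mean [82.9 -9.9]
top jack n 523 c [678.9 -11.4] size [112.9 150. ] ang 7.07 zmed 49.9 mean [697.6 -11.9]
top tray n 548 c [667.  -12.8] size [83.2 99.6] ang 7.64 zmed 115.8 mean [674.  -18.6]
side jack n 1128 c [655.7  -8.6] size [151.2 140.2] ang 7.49 zmed 48.6 mean [638.8  10.8]
side tray n 533 c [652.2 -13.6] size [ 99.4 100.6] ang 8.02 zmed 114.3 mean [650.6   8.3]
[ 0.001  -0.0001 -0.0012] [-0.0001  0.      0.    ] | at [ 0.5732 -0.0258  0.1453] [-179.96   -0.4     7.62]
```

The tray is over the jack's centre. I lower it in two stages.

>>> play_rows(
  motion=[
    [[0, 0, 0.008, 0, 0, 0, -1], [0, 0, 0.025, 0, 0, 0, -1], [0, 0, 0.05, 0, 0, 0, -1], [0, 0, 0.075, 0, 0, 0, -1], [0, 0, 0.1, 0, 0, 0, -1], [0, 0, 0.125, 0, 0, 0, -1], [0, 0, 0.15, 0, 0, 0, -1], [0, 0, 0.17, 0, 0, 0, -1], [0, 0, 0.18, 0, 0, 0, -1], [0, 0, 0.184, 0, 0, 0, -1]],
  ],
)

```text
time_s: 14.9
ee_pos: [0.5735, -0.0259, 0.0991]
eef_rot: [-3.141, -0.007, 0.133]
force: [0.2, 0.5, -4.9]
grip_width: 0.0176
grip_force: 60.0
```

>>> play_rows(
  motion=[
    [[0, 0, 0.003, 0, 0, 0, -1], [0, 0, 0.006, 0, 0, 0, -1], [0, 0, 0.009, 0, 0, 0, -1], [0, 0, 0.012, 0, 0, 0, -1], [0, 0, 0.015, 0, 0, 0, -1], [0, 0, 0.018, 0, 0, 0, -1], [0, 0, 0.021, 0, 0, 0, -1], [0, 0, 0.024, 0, 0, 0, -1], [0, 0, 0.027, 0, 0, 0, -1], [0, 0, 0.027, 0, 0, 0, -1]],
  ],
)

```text
time_s: 15.9
ee_pos: [0.5738, -0.0259, 0.0927]
eef_rot: [-3.141, -0.007, 0.133]
force: [-0.5, 0.2, -1.7]
grip_width: 0.0172
grip_force: 60.0
```

```bash
python3 tr.py
```

```text
[ 0.5738 -0.0259  0.0927] [-179.97   -0.43    7.61] F [-0.47  0.17 -1.66] M [0.057 0.129 0.033] 15.9
tray n 24095 c [80.5  0.4] size [100.8 101. ] ang 89.97 zmed 30.0 mean [88.1  3.5]
tray slope deg [0.14 0.05]
crucible n 5713 c [ 82.4 -10.1] size [40.9 41.1] ang 9.38 zmed -3.5 mean [82.9 -9.8]
```

The force is back to the bare-lifter value, so the tray stands on the jack. I lower 1.7 mm more to mid-gap, then draw the blade out.

>>> play_rows(
  motion=[
    [[0, 0, 0.003, 0, 0, 0, -1], [0, 0, 0.006, 0, 0, 0, -1], [0, 0, 0.007, 0, 0, 0, -1], [-0.01, 0, 0.007, 0, 0, 0, -1], [-0.03, 0, 0.007, 0, 0, 0, -1], [-0.055, 0, 0.007, 0, 0, 0, -1], [-0.085, 0, 0.007, 0, 0, 0, -1], [-0.115, 0, 0.007, 0, 0, 0, -1], [-0.135, 0, 0.007, 0, 0, 0, -1], [-0.14, 0, 0.007, 0, 0, 0, -1]],
  ],
)

```text
time_s: 16.95
ee_pos: [0.5384, -0.0306, 0.0907]
eef_rot: [-3.141, -0.007, 0.133]
force: [-0.4, 0.2, -1.2]
grip_width: 0.0178
grip_force: 60.0
```

```bash
python3 tr.py
```

```text
[ 0.5384 -0.0306  0.0907] [-179.96   -0.4     7.6 ] F [-0.38  0.2  -1.25] M [0.036 0.089 0.056] 16.95
tray n 15282 c [80.6  0.4] size [101.2 100.9] ang 0.05 zmed 28.0 mean [99.1  3.9]
tray slope deg [0.52 0.07]
crucible n 4064 c [109.8 -10.2] size [25.3 41.6] ang 0.24 zmed -5.4 mean [110.6  -9.9]
```

>>> play_rows(
  motion=[
    [[-0.015, 0, 0, 0, 0, 0, -1], [-0.045, 0, 0, 0, 0, 0, -1], [-0.09, 0, 0, 0, 0, 0, -1], [-0.14, 0, 0, 0, 0, 0, -1], [-0.19, 0, 0, 0, 0, 0, -1], [-0.24, 0, 0, 0, 0, 0, -1], [-0.29, 0, 0, 0, 0, 0, -1], [-0.34, 0, 0, 0, 0, 0, -1], [-0.38, 0, 0, 0, 0, 0, -1], [-0.4, 0, 0, 0, 0, 0, -1]],
  ],
)

```text
time_s: 18.0
ee_pos: [0.439, -0.0438, 0.0899]
eef_rot: [-3.141, -0.007, 0.133]
force: [0.3, 0.6, -1.9]
grip_width: 0.0179
grip_force: 60.0
```

>>> play_rows(
  motion=[
    [[-0.01, 0, 0, 0, 0, 0, -1], [-0.01, 0, 0, 0, 0, 0, -1], [-0.01, 0, -0.02, 0, 0, 0, -1], [-0.01, 0, -0.07, 0, 0, 0, -1], [-0.01, 0, -0.14, 0, 0, 0, -1], [-0.01, 0, -0.2, 0, 0, 0, -1], [-0.01, 0, -0.24, 0, 0, 0, -1], [-0.01, 0, -0.24, 0, 0, 0, -1]],
  ],
)

```text
time_s: 18.8
ee_pos: [0.4376, -0.0442, 0.151]
eef_rot: [3.142, -0.009, 0.133]
force: [0.8, -0.3, -1.8]
grip_width: 0.0177
grip_force: 60.0
```

```bash
python3 - <<'E'
from fit import *
for n in("top","side"):
    c=camera(n);W=cloud(c)
    rect(box(W,.5,.8,-.12,.1,.043,.055),n+" jack")
    rect(box(W,.58,.76,-.12,.1,.059,.073),n+" tray")
    rect(box(W,.6,.76,-.12,.1,.09,.12),n+" crucible")
E
python3 blade.py; python3 go.py .63 -.22 .15 -6 0
```

```text
top jack n 1110 c [660.2 -13.7] size [150.4 149.7] ang 7.72 zmed 49.7 mean [658.3 -13.7]
top tray n 672 c [660.3 -13.9] size [90.8 99.8] ang 7.51 zmed 64.4 mean [660.1 -15.6]
top crucible n 117 c [654.9  -4.2] size [39.2 37.5] ang 44.41 zmed 97.2 mean [654.7  -4.1]
side jack n 925 c [651.3 -15.3] size [165.1 153.5] ang 6.89 zmed 48.8 mean [650.2   3.4]
side tray n 623 c [655.1 -15. ] size [ 90.9 104.2] ang 7.21 zmed 63.3 mean [652.8 -11.7]
side crucible n 116 c [650.4  -5.2] size [38.5 42.2] ang 43.32 zmed 96.5 mean [649.6  -3.1]
slope x,y deg [ 0.5 -0.2] z at x=.088: 0.0366 rect [81.6  0.4] [103.3  60.6] 0.12 17784
[ 0.4368 -0.0441  0.1495] [-3.1408 -0.0066  0.1327] [ 0.24  0.31 -1.58] [0.003 0.059 0.026] 18.9
[6.733e-01 7.999e-01 3.000e-04] [-0.0003 -0.0009  0.0378] | at [ 0.4367 -0.0441  0.1493] [-179.94   -0.35    7.61]
```

The tray is within 1 mm of the jack's centre (top camera), flat, with the crucible standing. I take the lifter back to the rest.

>>> play_rows(
  motion=[
    [[0.01, 0.05, 0, 0, 0, 0.001, -1], [0.03, 0.15, 0, 0, -0.0004, 0.005, -1], [0.07, 0.28, 0, 0, -0.0009, 0.012, -1], [0.14, 0.42, 0, 0, -0.0009, 0.02, -1], [0.24, 0.55, 0, 0, -0.0009, 0.028, -1], [0.36, 0.66, 0, 0, -0.0009, 0.034, -1], [0.48, 0.75, 0, 0, -0.0009, 0.036, -1], [0.58, 0.81, 0, 0, -0.0009, 0.036, -1], [0.64, 0.83, 0, 0, -0.0009, 0.036, -1], [0.64, 0.83, 0, 0, -0.0009, 0.036, -1]],
  ],
)

```text
time_s: 19.95
ee_pos: [0.6237, -0.2299, 0.149]
eef_rot: [-3.14, 0.0, -0.094]
force: [-0.1, 0.9, -1.6]
grip_width: 0.0177
grip_force: 60.0
```

```bash
python3 blade.py; python3 - <<'E'
from fit import *
o,c,W=wrist()
rect(box(W,.45,.85,-.31,-.15,.0075,.018),"rest")
rect(box(W,.45,.85,-.31,-.15,.0075,.03),"rest2")
E
python3 go.py .6321 -.229 .045 -5.3 0.2
```

```text
slope x,y deg [ 0.51 -0.19] z at x=.088: 0.0367 rect [81.7  0.7] [103.3  60.5] 0.21 17789
[ 0.6237 -0.2299  0.149 ] [-3.1396e+00  5.0000e-04 -9.4100e-02] [-0.08  0.89 -1.57] [0.071 0.11  0.012] 19.95
rest n 2564 c [ 654.2 -231.6] size [112.9 258.5] ang 84.71 zmed 10.9 mean [ 667.  -232.3]
rest2 n 2564 c [ 654.2 -231.6] size [112.9 258.5] ang 84.71 zmed 10.9 mean [ 667.  -232.3]
[ 0.039  -0.0032  0.4186] [-0.0003  0.0007 -0.0002] | at [ 0.6224 -0.2291  0.1497] [-1.7989e+02  4.0000e-02 -5.3700e+00]
```

>>> play_rows(
  motion=[
    [[0.039, -0.003, 0.04, 0, 0.0011, 0, -1], [0.039, -0.003, 0.12, 0, 0.0011, 0, -1], [0.039, -0.003, 0.21, 0, 0.0011, 0, -1], [0.039, -0.003, 0.3, 0, 0.0011, 0, -1], [0.039, -0.003, 0.36, 0, 0.0011, 0, -1], [0.039, -0.003, 0.39, 0, 0.0011, 0, -1], [0.039, -0.003, 0.41, 0, 0.0011, 0, -1], [0.039, -0.003, 0.416, 0, 0.0011, 0, -1], [0.039, -0.003, 0.42, 0, 0.0011, 0, -1], [0.039, -0.003, 0.422, 0, 0.0011, 0, -1]],
  ],
)

```text
time_s: 21.05
ee_pos: [0.6332, -0.2288, 0.046]
eef_rot: [-3.14, -0.009, -0.093]
force: [-0.0, -0.3, -1.4]
grip_width: 0.0175
grip_force: 60.0
```

```bash
python3 blade.py; python3 go.py .6321 -.229 .0428 -5.3 0.4
```

```text
slope x,y deg [ 0.21 -0.44] z at x=.088: 0.0389 rect [82.7 -0. ] [ 90.  105.3] 90.0 26184
[ 0.6332 -0.2288  0.046 ] [-3.1404 -0.0089 -0.0935] [-0.05 -0.27 -1.36] [ 0.043  0.116 -0.01 ] 21.05
[-0.004   0.0013  0.0123] [-0.0002 -0.0003 -0.0002] | at [ 0.6331 -0.2288  0.0459] [-179.93   -0.5    -5.36]
```

>>> play_rows(
  motion=[
    [[0, 0, 0.002, 0, 0, 0, -1], [0, 0, 0.004, 0, 0, 0, -1], [0, 0, 0.006, 0, 0, 0, -1], [0, 0, 0.008, 0, 0, 0, -1], [0, 0, 0.01, 0, 0, 0, -1], [0, 0, 0.01, 0, 0, 0, -1]],
  ],
)

```text
time_s: 21.7
ee_pos: [0.6328, -0.2286, 0.0427]
eef_rot: [-3.14, -0.008, -0.094]
force: [-0.3, 0.4, -1.7]
grip_width: 0.0176
grip_force: 60.0
```

>>> play_rows(
  motion=[
    [[0, 0, 0.002, 0, 0, 0, -1], [0, 0, 0.004, 0, 0, 0, -1], [0, 0, 0.004, 0, 0, 0, -1]],
  ],
)

```text
time_s: 22.0
ee_pos: [0.633, -0.2287, 0.0423]
eef_rot: [-3.14, -0.008, -0.093]
force: [-2.5, -0.2, 2.2]
grip_width: 0.0175
grip_force: 60.0
```

Contact: the force has gone from -1.7 N to +2.2 N. I open part way, then rise.

>>> play_rows(
  motion=[
    [[0, 0, 0, 0, 0, 0, -0.5], [0, 0, 0, 0, 0, 0, -0.2], [0, 0, 0, 0, 0, 0, 0.1], [0, 0, 0, 0, 0, 0, 0.2], [0, 0, 0, 0, 0, 0, 0.2], [0, 0, 0, 0, 0, 0, 0.2]],
  ],
)

```text
time_s: 22.6
ee_pos: [0.6329, -0.2287, 0.0418]
eef_rot: [-3.14, -0.008, -0.093]
force: [-0.7, 0.2, 0.7]
grip_width: 0.0556
grip_force: 0.0
```

>>> play_rows(
  motion=[
    [[0, 0, -0.02, 0, 0, 0, 0.2], [0, 0, -0.08, 0, 0, 0, 0.2], [0, 0, -0.18, 0, 0, 0, 0.2], [0, 0, -0.3, 0, 0, 0, 0.2], [0, 0, -0.4, 0, 0, 0, 0.2], [0, 0, -0.46, 0, 0, 0, 0.2], [0, 0, -0.48, 0, 0, 0, 0.2], [0, 0, -0.48, 0, 0, 0, 0.2]],
  ],
)

```text
time_s: 23.4
ee_pos: [0.6319, -0.2288, 0.1621]
eef_rot: [-3.14, -0.008, -0.093]
force: [-0.1, -0.1, -0.6]
grip_width: 0.0563
grip_force: 0.0
```

```bash
python3 - <<'E'
from fit import *
o,c,W=wrist("w5");print(o["ee_pos"],o["grip_width"])
rect(box(W,.5,.8,-.3,-.16,.045,.065),"handle")
rect(box(W,.45,.85,-.31,-.15,.0085,.018),"rest")
b=box(W,.68,.74,-.26,-.21,0,.03);A=np.c_[b[:,:2],np.ones(len(b))];print("blade z",np.median(b[:,2]),np.degrees(np.linalg.lstsq(A,b[:,2],rcond=None)[0][:2]))
for n in("top","side"):
    c=camera(n);W=cloud(c)
    rect(box(W,.58,.76,-.12,.1,.059,.073),n+" tray")
    rect(box(W,.6,.76,-.12,.1,.09,.12),n+" crucible")
    cv2.imwrite(f"pics/end_{n}.png",c["frame"][...,::-1])
E
```

```text
[ 0.63194845 -0.22875283  0.16212428] 0.05628632435971327
handle n 2020 c [ 594.3 -225.5] size [17.8 99.6] ang 84.72 zmed 54.1 mean [ 598.1 -225.8]
rest n 2883 c [ 655.3 -231.7] size [112.9 263.8] ang 84.83 zmed 10.9 mean [ 687.1 -234.3]
blade z 0.00574136543760001 [-0.0338989  -0.00990347]
top tray n 665 c [660.4 -14.1] size [ 90.4 100. ] ang 7.72 zmed 64.3 mean [660.2 -15.3]
top crucible n 117 c [654.9  -4. ] size [39.5 37.3] ang 45.14 zmed 97.5 mean [654.7  -4.1]
side tray n 627 c [655.8 -15.3] size [ 89.8 102.9] ang 7.62 zmed 63.4 mean [652.5 -11.4]
side crucible n 116 c [652.3  -4.7] size [39.5 39.7] ang 77.01 zmed 96.0 mean [649.6  -3.1]
```

View pics/w5.png

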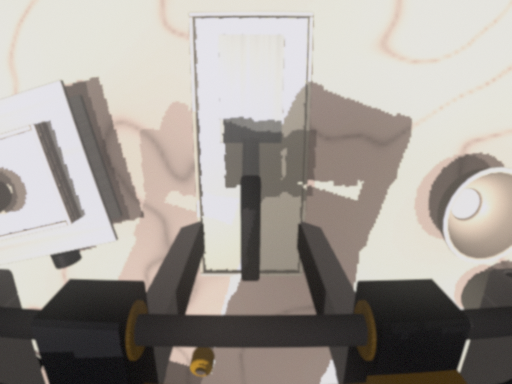

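The lifter lies flat in the rest: blade at (252,85), handle at (250,230), blade-top height 5.7 mm and slope below 0.05°. The tray and crucible stand on the jack, so I hand in.

```bash
python3 -c "
from station import workorder
print(workorder.hand_in())"
```

```text
the job is handed in; nothing more can be done
None
```

The job is handed in, verdict not shown: by the cameras the tray stands within about 1 mm of the jack platform's centre with the crucible upright, the lifter lies flat in its rest, and the gripper is clear; the last arm move ended at 23.4 s.

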